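Load a tube rack on the sampler deck and lock it with the click knob

TASK

Lift the tube rack with the blue caps by its handle, keep it upright, and set it gently down flat in the bay of the white sampler deck, between the guide fences. Then turn the orange lock knob clockwise until it clicks past its detent and rests in the locked position with its steel tongue over the rack's foot, and let go. Leave the other rack, the wash bottle and the beaker where they are.

Things in the scene. Friction and masses are not known exactly. Their poses are not given: they have to be found in the camera images.
- station: White fixed deck plate 190 (own x) x 235 (own y) x 12 mm. Origin: at bench level under the bay's centre, z up. The bay takes the rack foot, long side along own x, either way round. Steel fences leaning 30 deg outward form a funnel, 3 mm clear of the foot all round at deck level; 14 mm high at +x, -x, +y, 5 mm at -y, the knob's side. The plate spans y -165 to +70 mm.
- bay (a point): Centre of the bay on the deck's upper surface, 12 mm above the bench; axes as the deck's. When the rack is home, the rack's origin lies here.
- knob_grip (a point): Grip point of the orange lock knob on its vertical axis, 80 mm above the bench, at x 0, y -115 mm in the deck's frame. The grip is an upright orange bar 70 mm long, 14 mm thick, top 95 mm and underside 61 mm above the bench, over a black disc of 52 mm diameter. Own x runs along the bar towards the tongue and turns with the knob; z up.
- tongue_tip (a point): Tip of the knob's flat steel tongue, mid thickness, 28 mm above the bench. The tongue is fixed to the knob, 22 mm wide, 6 mm thick, reaching 83 mm from the axis, underside 5 mm above the foot of a rack that is home. Unlocked it points clear of the bay, over a red dot; locked it points straight at the bay (deck's +y), over a green dot and the rack's foot.
- lock_knob (a joint): Lock knob angle in rad, growing clockwise seen from above: 0 unlocked (stop), 1.3 locked (stop). A sprung detent resists with up to about 0.3 N m, crest at 0.72; beyond it the knob snaps by itself to 1.3 and stays; short of it, it springs back to 0.
- rack_blue: Rigid steel rack with ten blue-capped tubes, 0.3 to 0.6 kg, loose. Foot 140 (own x) x 84 (own y) x 8 mm, body above it 130 x 50 mm, cap tops at 82 mm. Black handle bar over the caps along own x, 128 mm long, 14 wide, 14 high, its centre 117 mm above the underside (28 mm free under it). Origin: centre of the underside, z up. Same either way round.
- rack_white: An identical rack with white caps, loose; to be left where it stands. Origin: centre of the underside.
- wash_bottle: White wash bottle with yellow cap and spout, 68 mm diameter, 200 mm tall, loose; a bystander. Origin: centre of the underside.
- beaker: Open glass beaker, 84 mm diameter at the rim, 95 mm tall, loose; a bystander. Origin: centre of the underside.
Not all that is in view belongs to the job. Leave any green or pink look-alike of the rack_blue alone.

How it is judged:
By the outcome, as a careful person would: the job done as asked, in the order asked, and still so for the second after the job is handed in, with the robot touching nothing.
It also fails if it takes over 50 s, if anything falls off the work surface, if the arm or the gripper's body presses on something with over 40 N, if the wrist force passes 120 N, or if a joint passes its speed limit or range.

ROBOT

A 7-joint arm with a two-finger parallel gripper is mounted at the origin on the work surface. World frame = base frame: x ahead of the robot, y to its left, z up, the work surface at z = 0. Lengths are in m, angles in rad, forces in N, time in s.
With the tool pointing down it reaches from about 0.35 to 0.9 m from the base axis. Payload 8.1 kg.
Tool frame: the origin (TCP) lies at the very end of the fingers, on their centre line; the grasp point (between the pads) lies grip_point_offset behind it (grip_point_offset is the distance from the TCP to the grasp point, in m); z points along the fingers, y is the direction in which the jaws open and shut (so a half turn about z gives the same grasp; the last joint's range is limited). The gripper opens to 92 mm and grips with 3 to 60 N. Pads are 19 mm wide; open, the fingers measure 130 mm over their backs; the gripper's body (75 mm by 190 mm) begins 47 mm behind the grasp point.
Start: joints at [-1.406, 0.434, 0.025, 1.573, -0.012, 1.134, -0.075], TCP at [0.165, 0.603, 0.227] pointing down, gripper open.
Joint ranges: [-2.62, 2.62], [-0.44, 2.09], [-1.27, 1.32], [0.08, 2.57], [-1.32, 4.46], [0.12, 2], [-2.74, 2.74]. Speed limits (rad/s): [2.22, 2.22, 3.01, 3.01, 3.14, 3.14, 3.14].

INTERFACE

Orientations are given as a rotation vector (axis times angle).
In Python, from cell import * gives the robot as it stands.
- The arm moves only by the tool drive_tool, never from a script. Its argument "increments" is a list of rows, each an object of numbers: "grip": the gripper's target within -1 to 1 (shut at 1, half-way at 0, fully open at -1); "tx", "ty", "tz": the shift along the world's x, y, z normalised to -1 to 1, where 1 is 400 mm; "turn": the turn about the world's z normalised to -1 to 1, where 1 is 60 degrees. In form: [{"grip": .., "tx": .., "ty": .., "tz": .., "turn": ..}, ...]. A call has 1 to 20 rows; each row is the pose to reach, as a shift and turn from the pose measured when the call began; what a row does not reach only later rows make up. A row lasts 1/10 s, in which the tool goes at most 50 mm and 8.59 degrees, less where a joint would pass 70% of its speed; a pose out of reach is approached as far as the arm can. A call with a number of a shift or a turn outside -1 to 1 is refused whole. A call with a gripper value outside its range is refused whole. The fingers move at their own pace and stop on an object; "newtons" is the grip in N (left out, the last holds). Time passes only in rows, so rows that repeat a pose let the fingers close. It gives the time, the measured TCP pose, the force and the opening at its end, in the units of the state.
- observe(): the state, without advancing time (a new reading comes with each control period).
- get_image(name): name is "side" or "top"; returns the picture (384x512x3 uint8, red, green, blue); there is no depth.
- camera_info(name): a dict with "fx", "fy", "cx", "cy" (pixels), "distortion" ([k1, k2, p1, p2, k3] as OpenCV has them; the pictures are not rectified), "eye" and "rotation" of the camera in the world. Camera axes: x right, y down, z forward; pixel columns grow to the right and rows downward; lengths in m; the calibration is good to about 2 mm. A picture is of the moment at which its call begins. camera_info takes no time and is no camera call.
- sign_off(): hands the job in, once; it reports no verdict.
The state is a dict: "clock": time; "joints": joint angles; "dq": joint speeds; "joint_efforts": joint torques, N m; "position": TCP position; "ee_rot": TCP orientation; "force": force on the tool from outside, world axes, zero at the start; "ft_torque": the same for the moment, N m; "width": opening from 0.0 (shut) to 1.0 (fully open).
Only numpy, scipy, OpenCV 4.12 (cv2) and the standard library are available. Lean on these libraries where they do the work, as an engineer would, in place of code of your own. Each camera call takes 0.05 s, during which the arm holds its last target. There are 200 camera calls.

## Working session

There is one attempt and no reset: what is moved stays moved. The work goes in short steps, Python scripts to look and compute and a tool call to move; the robot and the scene stay as the last step left them, time stands still between calls to the robot, and variables do not carry over. Pictures are saved under pics/ and viewed, about 8 in all and at most 12, crops included, and the job is handed in when it is done.

Besides the shell and the picture viewer there is one more tool, called after "Request:" as name(argument=value, ...) on one line, values as JSON. drive_tool: Moves the arm, as the interface text tells. Its arguments: {"type":"object","properties":{"increments":{"type":"array","items":{"type":"object","properties":{"grip":{"type":"number"},"tx":{"type":"number"},"ty":{"type":"number"},"tz":{"type":"number"},"turn":{"type":"number"}}}},"newtons":{"type":"number"}},"required":["increments"]}

```bash
mkdir -p pics; ls
python3 - <<'E'
from cell import *
import cv2
s=observe(); print(s)
try: print(grip_point_offset)
except Exception as e: print(e)
for n in("top","side"):
    cv2.imwrite(f"pics/{n}0.png",get_image(n)[:,:,::-1]); print(n,camera_info(n))
E
```

```text
pics
{'clock': 0.0, 'joints': array([-1.40561421,  0.43521085,  0.02500757,  1.57408007, -0.01160818,
        1.13397489, -0.07509943]), 'dq': array([ 0.00085825,  0.00096712, -0.00089354,  0.00196482,  0.0008806 ,
        0.00044067,  0.00116586]), 'joint_efforts': array([-4.37299659e-04, -6.67855883e+01,  9.84691344e-01, -3.14462113e+01,
       -6.05934416e-02,  4.30061657e-02,  1.82986332e-04]), 'position': array([0.16531102, 0.60222983, 0.22595948]), 'ee_rot': array([-4.19529386e-01, -3.11339495e+00,  2.39822769e-03]), 'force': array([-1.18984126, -0.88492172, -1.07100824]), 'ft_torque': array([ 0.03432311,  0.01238058, -0.04217067]), 'width': 1.0026166849804166}
0.0188
top {'fx': 367.03594195649947, 'fy': 367.03594195649947, 'cx': 254.42098435525833, 'cy': 187.19120879476674, 'distortion': array([-0.12105823,  0.        ,  0.        ,  0.        ,  0.        ]), 'eye': array([ 0.40911923, -0.01749801,  1.07947253]), 'rotation': array([-2.16403327,  2.11719489, -0.15491566])}
side {'fx': 395.6101812689256, 'fy': 395.6101812689256, 'cx': 252.57353794558338, 'cy': 195.3282797711837, 'distortion': array([-0.02916202,  0.        ,  0.        ,  0.        ,  0.        ]), 'eye': array([ 0.15647068, -0.70098407,  0.88694713]), 'rotation': array([-2.30219904,  0.63148287, -0.25044825])}
```

View pics/top0.png

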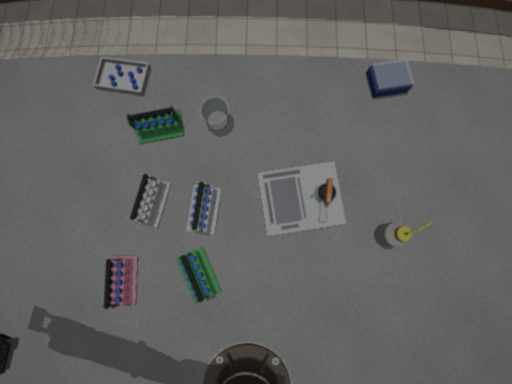

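View pics/side0.png

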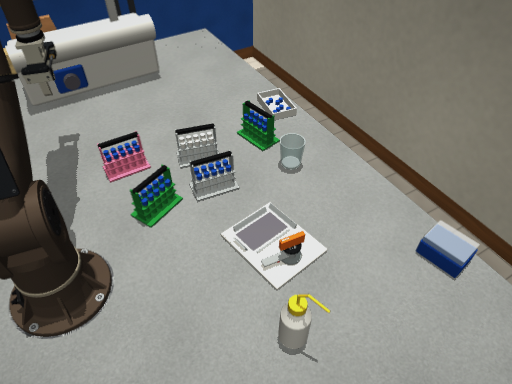

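Top view: blue-capped steel rack at about (204,208), with its handle at (198,207). The white rack is at (150,200), the deck bay at (285,200) and the knob at (328,192). The green and pink racks are look-alikes. The side view agrees. Next I'll zoom in to measure.

```bash
cat > h.py <<'E'
from cell import *
import numpy as np, cv2
def cam(n):
    c=camera_info(n); K=np.array([[c['fx'],0,c['cx']],[0,c['fy'],c['cy']],[0,0,1]]);R=cv2.Rodrigues(c['rotation'])[0]
    return K,c['distortion'],R,c['eye']
def at(n,px,z):
    K,d,R,e=cam(n); u=cv2.undistortPoints(np.array(px,float).reshape(-1,1,2),K,d)[:,0]
    r=np.c_[u,np.ones(len(u))]@R.T
    return e+r*((z-e[2])/r[:,2])[:,None]
def proj(n,P):
    K,d,R,e=cam(n); return cv2.projectPoints(np.array(P,float).reshape(-1,3),cv2.Rodrigues(R.T)[0],-R.T@e,K,d)[0][:,0]
def crop(n,name,x0,y0,x1,y1,k,img=None):
    im=(get_image(n) if img is None else img)[:,:,::-1]
    cv2.imwrite(f"pics/{name}.png",cv2.resize(np.ascontiguousarray(im[y0:y1,x0:x1]),None,fx=k,fy=k,interpolation=cv2.INTER_CUBIC))
E
python3 - <<'E'
from h import *
im=cv2.imread("pics/top0.png")[:,:,::-1]
crop("top","c1",180,150,360,245,4.4,im)
print(at("top",[[198,207],[204,208]],.117), at("top",[[285,200],[328,192]],.012))
E
```

```text
[[0.49856635 0.13741526 0.117     ]
 [0.49629751 0.12138025 0.117     ]] [[ 0.53456342 -0.09995212  0.012     ]
 [ 0.56089868 -0.22676212  0.012     ]]
```

View pics/c1.png

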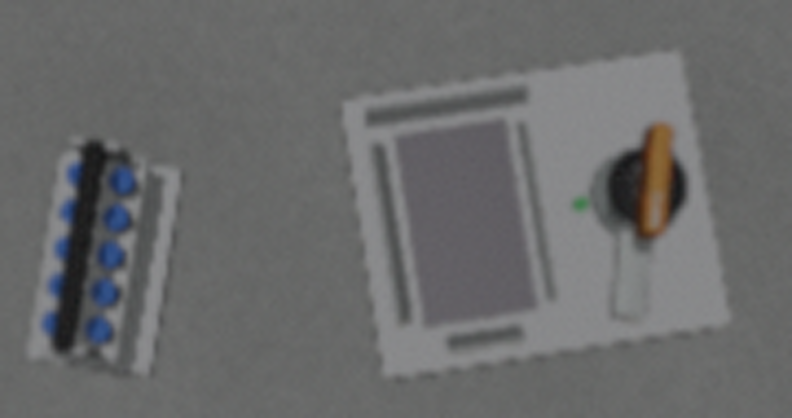

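```bash
cat > m.py <<'E'
from h import *
from scipy.optimize import least_squares
f=lambda p:np.array(p,float)/4.4+[180-.39,150-.39]
def fit(loc,px,x0,n="top"):
    loc=np.array(loc,float)
    def w(q):
        c,s=np.cos(q[2]),np.sin(q[2]); return np.c_[loc[:,0]*c-loc[:,1]*s+q[0],loc[:,0]*s+loc[:,1]*c+q[1],loc[:,2]]
    r=least_squares(lambda q:(proj(n,w(q))-px).ravel(),x0)
    return r.x,r.fun.reshape(-1,2).round(2)
if __name__=="__main__":
    q,e=fit([[.095,.07,.012],[.095,-.165,.012],[-.095,-.165,.012],[-.095,.07,.012]],f([[345,102],[682,52],[729,323],[385,377]]),[.53,-.1,0])
    print("deck",q,np.degrees(q[2]),e.tolist())
    c,s=np.cos(q[2]),np.sin(q[2]);print("knob",q[0]+.115*s,q[1]-.115*c)
    print("bar top", at("top",f([[660,125],[653,235]]),.095), "bay corners",at("top",f([[395,137],[503,120],[535,308],[426,325]]),.012).mean(0))
    q,e=fit([[.064,0,.124],[-.064,0,.124],[.07,-.042,.008],[-.07,-.042,.008],[-.07,.042,.008]],f([[93,142],[63,350],[180,169],[152,376],[28,357]]),[.5,.12,0])
    print("rack",q,np.degrees(q[2]),e.tolist())
    print(np.degrees(cv2.Rodrigues(observe()['ee_rot'])[0]).round(0).tolist() if 0 else cv2.Rodrigues(observe()['ee_rot'])[0].round(3))
E
python3 m.py
```

```text
deck [ 0.53434666 -0.10158223  0.16827962] 9.64171188130208 [[-0.87, -0.82], [0.24, -0.66], [0.97, 0.75], [-0.32, 0.62]]
knob 0.5536076130674522 -0.21495777859751755
bar top [[ 0.58780333 -0.21525188  0.095     ]
 [ 0.51897772 -0.21034597  0.095     ]] bay corners [ 0.53454989 -0.10065408  0.012     ]
rack [ 0.50228189  0.13860009 -0.10460596] -5.993479748983004 [[0.03, -0.44], [-0.31, 0.44], [0.36, -0.32], [0.07, -0.12], [-0.12, 0.41]]
[[-0.964  0.265 -0.   ]
 [ 0.265  0.964 -0.001]
 [-0.    -0.001 -1.   ]]
```

Request:
drive_tool(increments=[{"tx":0.2,"ty":-0.25,"turn":0.157,"grip":-1},{"tx":0.5,"ty":-0.6,"turn":0.157,"grip":-1},{"tx":0.84,"ty":-1.0,"turn":0.157,"grip":-1},{"tx":0.84,"ty":-1.0,"turn":0.157,"grip":-1},{"tx":0.84,"ty":-1.0,"turn":0.157,"grip":-1},{"tx":0.84,"ty":-1.0,"turn":0.157,"grip":-1},{"tx":0.84,"ty":-1.0,"turn":0.157,"grip":-1},{"tx":0.84,"ty":-1.0,"turn":0.157,"grip":-1},{"tx":0.84,"ty":-1.0,"turn":0.157,"grip":-1},{"tx":0.84,"ty":-1.0,"turn":0.157,"grip":-1},{"tx":0.84,"ty":-1.0,"turn":0.157,"grip":-1},{"tx":0.84,"ty":-1.0,"turn":0.157,"grip":-1},{"tx":0.84,"ty":-1.0,"turn":0.157,"grip":-1},{"tx":0.84,"ty":-1.0,"turn":0.157,"grip":-1},{"tx":0.84,"ty":-1.0,"turn":0.157,"grip":-1}])

```text
invalid input
```

Request:
drive_tool(increments=[{"grip":-1,"tx":0.2,"ty":-0.25,"tz":0,"turn":0.157},{"grip":-1,"tx":0.5,"ty":-0.6,"tz":0,"turn":0.157},{"grip":-1,"tx":0.84,"ty":-1.0,"tz":0,"turn":0.157},{"grip":-1,"tx":0.84,"ty":-1.0,"tz":0,"turn":0.157},{"grip":-1,"tx":0.84,"ty":-1.0,"tz":0,"turn":0.157},{"grip":-1,"tx":0.84,"ty":-1.0,"tz":0,"turn":0.157},{"grip":-1,"tx":0.84,"ty":-1.0,"tz":0,"turn":0.157},{"grip":-1,"tx":0.84,"ty":-1.0,"tz":0,"turn":0.157},{"grip":-1,"tx":0.84,"ty":-1.0,"tz":0,"turn":0.157},{"grip":-1,"tx":0.84,"ty":-1.0,"tz":0,"turn":0.157},{"grip":-1,"tx":0.84,"ty":-1.0,"tz":0,"turn":0.157},{"grip":-1,"tx":0.84,"ty":-1.0,"tz":0,"turn":0.157},{"grip":-1,"tx":0.84,"ty":-1.0,"tz":0,"turn":0.157},{"grip":-1,"tx":0.84,"ty":-1.0,"tz":0,"turn":0.157}], newtons=40)

```text
clock: 1.5
position: [0.5003, 0.2037, 0.2258]
ee_rot: [-0.159, -3.137, 0.002]
force: [0.3, 0.8, 1.6]
width: 1.004
```

Request:
drive_tool(increments=[{"grip":-1,"tx":0.005,"ty":-0.09,"tz":0,"turn":0},{"grip":-1,"tx":0.005,"ty":-0.163,"tz":-0.05,"turn":0},{"grip":-1,"tx":0.005,"ty":-0.163,"tz":-0.15,"turn":0},{"grip":-1,"tx":0.005,"ty":-0.163,"tz":-0.22,"turn":0},{"grip":-1,"tx":0.005,"ty":-0.163,"tz":-0.28,"turn":0},{"grip":-1,"tx":0.005,"ty":-0.163,"tz":-0.315,"turn":0},{"grip":-1,"tx":0.005,"ty":-0.163,"tz":-0.315,"turn":0},{"grip":-1,"tx":0.005,"ty":-0.163,"tz":-0.315,"turn":0}])

```text
clock: 2.3
position: [0.502, 0.1396, 0.1001]
ee_rot: [-0.156, -3.136, 0.001]
force: [0.2, 0.2, 0.5]
width: 1.001
```

Run:
```python
from h import *
s=observe();print(s['position'],s['force'],s['clock'])
crop("side","g1",150,90,350,240,4)
```

```text
[0.50196557 0.13955347 0.10008223] [0.2100059  0.22819613 0.4791178 ] 2.3
```

View pics/g1.png

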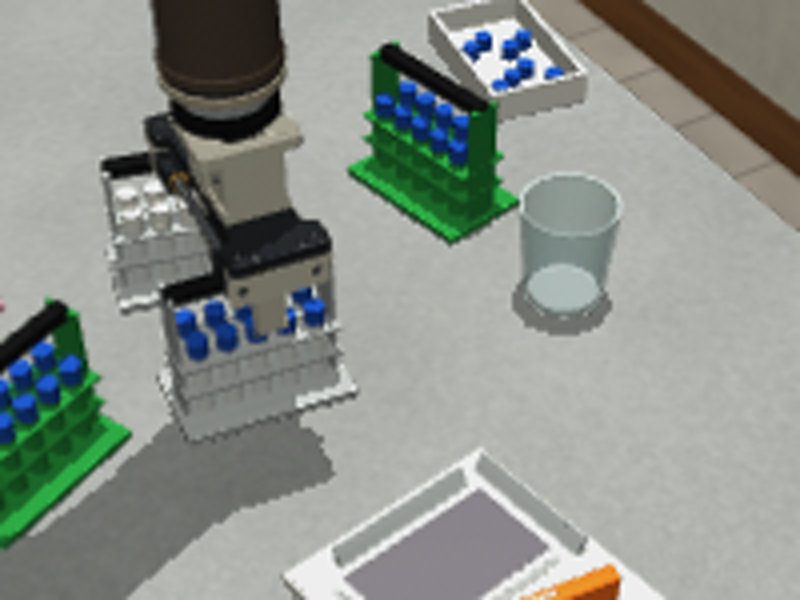

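The gripper straddles the blue rack's handle: finger at about (265,300), handle's left end at (165,290). It is clear of the white rack, so I'll grip and lift.

Request:
drive_tool(increments=[{"grip":1,"tx":0,"ty":0,"tz":0,"turn":0},{"grip":1,"tx":0,"ty":0,"tz":0,"turn":0},{"grip":1,"tx":0,"ty":0,"tz":0,"turn":0},{"grip":1,"tx":0,"ty":0,"tz":0,"turn":0},{"grip":1,"tx":0,"ty":0,"tz":0,"turn":0},{"grip":1,"tx":0,"ty":0,"tz":0,"turn":0},{"grip":1,"tx":0,"ty":0,"tz":0,"turn":0},{"grip":1,"tx":0,"ty":0,"tz":0,"turn":0},{"grip":1,"tx":0,"ty":0,"tz":0,"turn":0},{"grip":1,"tx":0,"ty":0,"tz":0,"turn":0},{"grip":1,"tx":0,"ty":0,"tz":0,"turn":0},{"grip":1,"tx":0,"ty":0,"tz":0,"turn":0}], newtons=50)

```text
clock: 3.55
position: [0.5024, 0.1394, 0.1005]
ee_rot: [-0.157, -3.137, 0.001]
force: [0.1, 0.1, -1.3]
width: 0.15
```

Request:
drive_tool(increments=[{"grip":1,"tx":0,"ty":0,"tz":0.04,"turn":0},{"grip":1,"tx":0,"ty":0,"tz":0.1,"turn":0},{"grip":1,"tx":0,"ty":0,"tz":0.17,"turn":0},{"grip":1,"tx":0,"ty":0,"tz":0.2,"turn":0},{"grip":1,"tx":0.01,"ty":-0.06,"tz":0.2,"turn":0.03},{"grip":1,"tx":0.02,"ty":-0.14,"tz":0.2,"turn":0.07},{"grip":1,"tx":0.03,"ty":-0.22,"tz":0.2,"turn":0.11},{"grip":1,"tx":0.04,"ty":-0.3,"tz":0.2,"turn":0.15},{"grip":1,"tx":0.05,"ty":-0.38,"tz":0.2,"turn":0.19},{"grip":1,"tx":0.06,"ty":-0.46,"tz":0.2,"turn":0.23},{"grip":1,"tx":0.07,"ty":-0.54,"tz":0.2,"turn":0.256},{"grip":1,"tx":0.08,"ty":-0.59,"tz":0.2,"turn":0.256},{"grip":1,"tx":0.08,"ty":-0.602,"tz":0.2,"turn":0.256},{"grip":1,"tx":0.08,"ty":-0.602,"tz":0.2,"turn":0.256},{"grip":1,"tx":0.08,"ty":-0.602,"tz":0.2,"turn":0.256},{"grip":1,"tx":0.08,"ty":-0.602,"tz":0.2,"turn":0.256}])

```text
clock: 5.15
position: [0.5343, -0.0998, 0.1802]
ee_rot: [0.267, -3.13, -0.0]
force: [-0.3, 0.4, -2.6]
width: 0.146
```

Run:
```python
from h import *
s=observe();print(s['position'],s['ee_rot'],s['force'],s['ft_torque'],s['width'])
a=get_image("side");b=get_image("top")
A=cv2.resize(a[130:290,190:350],None,fx=3.7,fy=3.7,interpolation=cv2.INTER_CUBIC)
cv2.imwrite("pics/l1.png",A[:,:,::-1])
crop("top","l2",230,140,360,250,5,b)
```

```text
[ 0.53427277 -0.0998322   0.18022047] [ 2.66643648e-01 -3.12961041e+00 -3.02824295e-04] [-0.25989846  0.43894369 -2.59473267] [ 0.02941969 -0.01173503  0.01860779] 0.14604806804250664
```

View pics/l1.png

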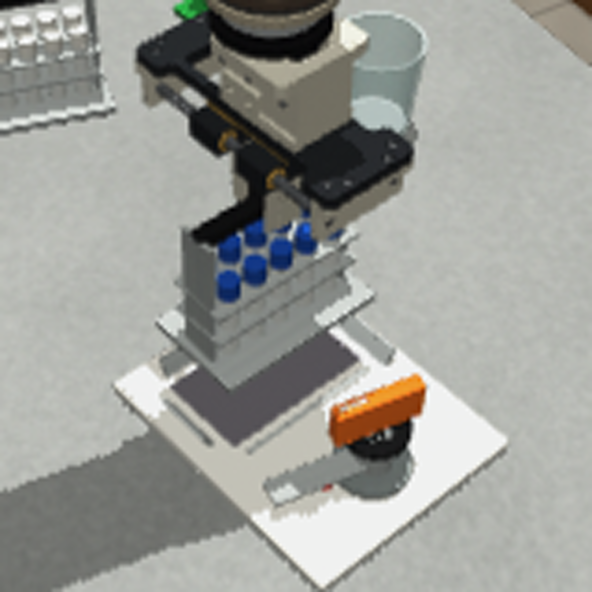

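View pics/l2.png

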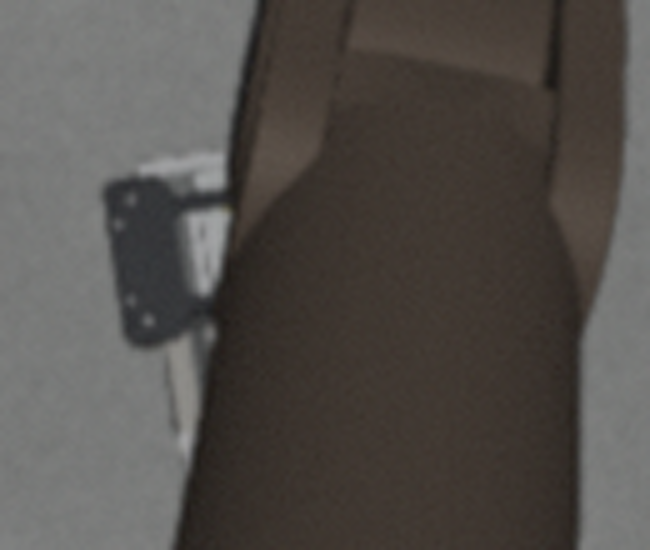

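The side view shows the rack held upright about 68 mm above the bay. Foot corners are at (157,322), (232,388) and (375,295), and deck corners at (115,385), (325,588) and (507,440). In the top view the arm hides the bay, so I'll measure the rack-to-bay offset in the side view.

Run:
```python
from m import *
g=lambda p:np.array(p,float)/3.7+[190-.36,130-.36]
q,e=fit([[-.095,.07,.012],[-.095,-.165,.012],[.095,-.165,.012]],g([[115,385],[325,588],[507,440]]),[.53,-.1,.17],"side")
print("deck side",q.round(4),np.degrees(q[2]),e.tolist())
print("bay floor mean",at("side",g([[165,390],[235,445],[358,362]]),.012))
q2,e=fit([[-.07,.042,.084],[-.07,-.042,.080],[.07,-.042,.084]],g([[157,322],[232,390],[375,296]]),[.53,-.1,.17],"side")
print("rack side",q2.round(4),np.degrees(q2[2]),e.tolist())
# predicted pixel (crop) of foot corners if rack at TCP, and bay corners for the top-fit deck
def pts(x,y,a,L):
    L=np.array(L);c,s=np.cos(a),np.sin(a);return np.c_[L[:,0]*c-L[:,1]*s+x,L[:,0]*s+L[:,1]*c+y,L[:,2]]
im=cv2.imread("pics/l1.png")
def draw(P,col):
    p=((proj("side",P)-[190,130]+.36)*3.7); cv2.polylines(im,[np.int32(p*16)],True,col,1,cv2.LINE_AA,4)
a=.1683
for z in(.012,): draw(pts(.5343,-.1016,a,[[.095,.07,z],[.095,-.165,z],[-.095,-.165,z],[-.095,.07,z]]),(0,0,255)); draw(pts(.5343,-.1016,a,[[.07,.042,z],[.07,-.042,z],[-.07,-.042,z],[-.07,.042,z]]),(0,255,255))
for z in(.08,.088): draw(pts(.5343,-.0998,a,[[.07,.042,z],[.07,-.042,z],[-.07,-.042,z],[-.07,.042,z]]),(0,255,0))
cv2.imwrite("pics/l1o.png",im)
```

```text
deck side [ 0.5351 -0.1036  0.182 ] 10.428185738547905 [[-0.94, -0.27], [-0.25, 0.23], [1.18, -0.26]]
bay floor mean [[ 0.46128453 -0.07780326  0.012     ]
 [ 0.48079285 -0.14903194  0.012     ]
 [ 0.60235839 -0.12991486  0.012     ]]
rack side [ 0.5379 -0.0997  0.1634] 9.361167590496859 [[-0.07, -0.46], [-0.29, 0.96], [0.37, -0.64]]
```

View pics/l1o.png

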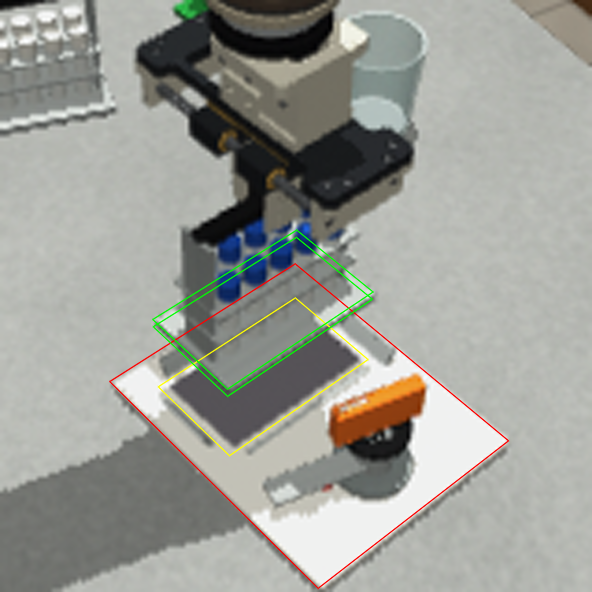

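The overlay agrees to within 2–3 mm. I'll shift slightly, lower to just above the fences and take a close look.

Request:
drive_tool(increments=[{"grip":1,"tx":-0.002,"ty":-0.005,"tz":-0.04,"turn":0},{"grip":1,"tx":-0.002,"ty":-0.005,"tz":-0.08,"turn":0},{"grip":1,"tx":-0.002,"ty":-0.005,"tz":-0.11,"turn":0},{"grip":1,"tx":-0.002,"ty":-0.005,"tz":-0.12,"turn":0},{"grip":1,"tx":-0.002,"ty":-0.005,"tz":-0.12,"turn":0},{"grip":1,"tx":-0.002,"ty":-0.005,"tz":-0.12,"turn":0}])

```text
clock: 5.85
position: [0.534, -0.1022, 0.1329]
ee_rot: [-0.267, 3.13, -0.0]
force: [0.6, -0.3, -4.6]
width: 0.146
```

Run:
```python
from h import *
s=observe();print(s['position'],s['ee_rot'],s['force'],s['width'])
crop("side","n1",215,180,315,255,7)
```

```text
[ 0.53400507 -0.10220231  0.13288001] [-2.66557422e-01  3.12989397e+00 -4.53156247e-04] [ 0.64831713 -0.32179642 -4.64732276] 0.1463452041376696
```

View pics/n1.png

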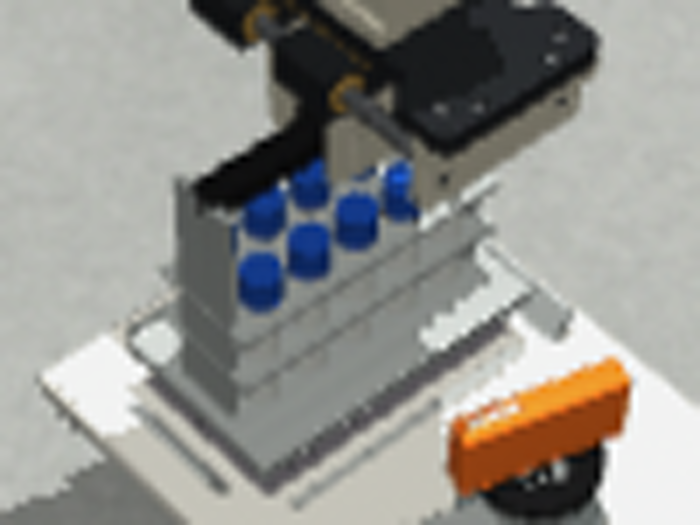

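The foot sits squarely over the bay pad, with even strips to both near fences. Lowering slowly.

Request:
drive_tool(increments=[{"grip":1,"tx":0,"ty":0,"tz":-0.01,"turn":0},{"grip":1,"tx":0,"ty":0,"tz":-0.02,"turn":0},{"grip":1,"tx":0,"ty":0,"tz":-0.03,"turn":0},{"grip":1,"tx":0,"ty":0,"tz":-0.037,"turn":0},{"grip":1,"tx":0,"ty":0,"tz":-0.043,"turn":0},{"grip":1,"tx":0,"ty":0,"tz":-0.047,"turn":0},{"grip":1,"tx":0,"ty":0,"tz":-0.047,"turn":0},{"grip":1,"tx":0,"ty":0,"tz":-0.047,"turn":0}])

```text
clock: 6.7
position: [0.5342, -0.1023, 0.1143]
ee_rot: [-0.266, 3.129, -0.001]
force: [0.6, -1.0, -3.5]
width: 0.147
```

Request:
drive_tool(increments=[{"grip":1,"tx":0,"ty":0,"tz":-0.003,"turn":0},{"grip":1,"tx":0,"ty":0,"tz":-0.005,"turn":0},{"grip":1,"tx":0,"ty":0,"tz":-0.006,"turn":0},{"grip":1,"tx":0,"ty":0,"tz":-0.006,"turn":0},{"grip":1,"tx":0,"ty":0,"tz":-0.006,"turn":0}])

```text
clock: 7.2
position: [0.5344, -0.1024, 0.1125]
ee_rot: [-0.266, 3.129, -0.001]
force: [-2.1, 0.3, 5.7]
width: 0.148
```

Contact is at the expected height. Releasing and rising.

Request:
drive_tool(increments=[{"grip":-1,"tx":0,"ty":0,"tz":0,"turn":0},{"grip":-1,"tx":0,"ty":0,"tz":0,"turn":0},{"grip":-1,"tx":0,"ty":0,"tz":0,"turn":0},{"grip":-1,"tx":0,"ty":0,"tz":0,"turn":0},{"grip":-1,"tx":0,"ty":0,"tz":0,"turn":0},{"grip":-1,"tx":0,"ty":0,"tz":0,"turn":0},{"grip":-1,"tx":0,"ty":0,"tz":0,"turn":0},{"grip":-1,"tx":0,"ty":0,"tz":0.05,"turn":0},{"grip":-1,"tx":0,"ty":0,"tz":0.15,"turn":0},{"grip":-1,"tx":0,"ty":0,"tz":0.25,"turn":0},{"grip":-1,"tx":0,"ty":0,"tz":0.25,"turn":0},{"grip":-1,"tx":0,"ty":0,"tz":0.25,"turn":0}])

```text
clock: 8.4
position: [0.535, -0.1023, 0.2132]
ee_rot: [-0.266, 3.127, -0.001]
force: [-0.1, -0.0, -1.1]
width: 1.002
```

Run:
```python
from h import *
s=observe();print(s['position'],s['ee_rot'],s['force'],s['width'])
crop("side","p1",205,160,335,260,6)
```

```text
[ 0.53495369 -0.10232949  0.21323397] [-2.66187572e-01  3.12651313e+00 -8.25644906e-04] [-0.13294899 -0.04933491 -1.07962373] 1.0023539298081006
```

View pics/p1.png

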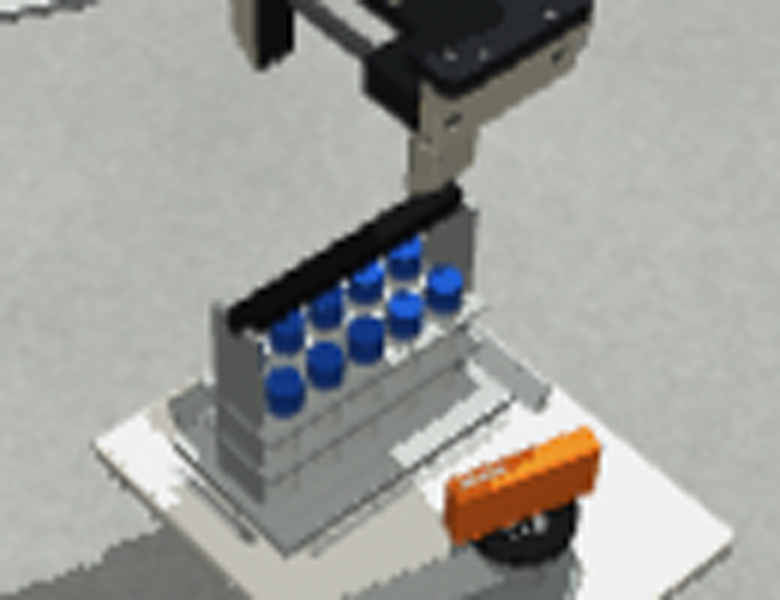

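The rack is seated flat inside the fences: foot's front corner at (285,552), handle level, gripper clear. Moving to the knob.

Request:
drive_tool(increments=[{"grip":-1,"tx":0.02,"ty":-0.1,"tz":0,"turn":-0.1},{"grip":-1,"tx":0.035,"ty":-0.2,"tz":0,"turn":-0.2},{"grip":-1,"tx":0.047,"ty":-0.282,"tz":0,"turn":-0.26},{"grip":-1,"tx":0.047,"ty":-0.282,"tz":0,"turn":-0.26},{"grip":-1,"tx":0.047,"ty":-0.282,"tz":0,"turn":-0.26},{"grip":-1,"tx":0.047,"ty":-0.282,"tz":-0.08,"turn":-0.26},{"grip":-1,"tx":0.047,"ty":-0.282,"tz":-0.17,"turn":-0.26},{"grip":-1,"tx":0.047,"ty":-0.282,"tz":-0.26,"turn":-0.26},{"grip":-1,"tx":0.047,"ty":-0.282,"tz":-0.32,"turn":-0.26},{"grip":-1,"tx":0.047,"ty":-0.282,"tz":-0.35,"turn":-0.26},{"grip":-1,"tx":0.047,"ty":-0.282,"tz":-0.35,"turn":-0.26},{"grip":-1,"tx":0.047,"ty":-0.282,"tz":-0.35,"turn":-0.26}])

```text
clock: 9.65
position: [0.5535, -0.2146, 0.0727]
ee_rot: [0.159, 3.136, -0.0]
force: [0.5, -0.1, 1.0]
width: 1.0
```

Run:
```python
from h import *
s=observe();print(s['position'],s['ee_rot'],s['force'],s['joints'].round(2))
crop("side","k1",205,160,335,260,6)
```

```text
[ 0.553461   -0.21460334  0.07274405] [ 1.59326559e-01  3.13554803e+00 -4.83294136e-04] [ 0.49049276 -0.14940985  1.02902022] [ 0.08  0.56  0.29  1.83 -0.22  0.78  1.95]
```

View pics/k1.png

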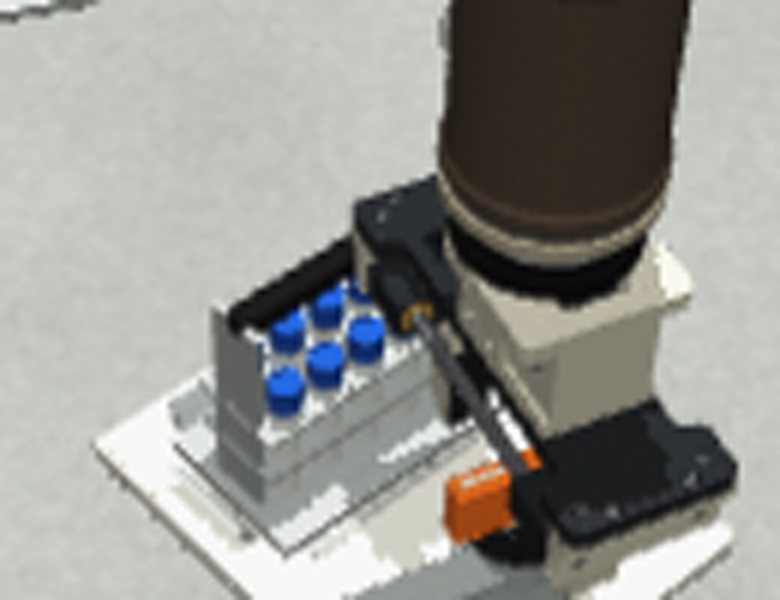

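The jaws straddle the orange bar at (480,505) and the body is clear of the rack handle. Joint 7 has room to turn clockwise. Gripping.

Request:
drive_tool(increments=[{"grip":1,"tx":0,"ty":0,"tz":0,"turn":0},{"grip":1,"tx":0,"ty":0,"tz":0,"turn":0},{"grip":1,"tx":0,"ty":0,"tz":0,"turn":0},{"grip":1,"tx":0,"ty":0,"tz":0,"turn":0},{"grip":1,"tx":0,"ty":0,"tz":0,"turn":0},{"grip":1,"tx":0,"ty":0,"tz":0,"turn":0},{"grip":1,"tx":0,"ty":0,"tz":0,"turn":0},{"grip":1,"tx":0,"ty":0,"tz":0,"turn":0},{"grip":1,"tx":0,"ty":0,"tz":0,"turn":0},{"grip":1,"tx":0,"ty":0,"tz":0,"turn":0}], newtons=60)

```text
clock: 10.7
position: [0.5538, -0.2149, 0.0733]
ee_rot: [0.16, 3.134, -0.001]
force: [0.4, 2.5, 0.7]
width: 0.18
```

Request:
drive_tool(increments=[{"grip":1,"tx":0,"ty":0,"tz":0,"turn":0},{"grip":1,"tx":0,"ty":0,"tz":0,"turn":0},{"grip":1,"tx":0,"ty":0,"tz":0,"turn":-0.05},{"grip":1,"tx":0,"ty":0,"tz":0,"turn":-0.1},{"grip":1,"tx":0,"ty":0,"tz":0,"turn":-0.15},{"grip":1,"tx":0,"ty":0,"tz":0,"turn":-0.2},{"grip":1,"tx":0,"ty":0,"tz":0,"turn":-0.25},{"grip":1,"tx":0,"ty":0,"tz":0,"turn":-0.25}])

```text
clock: 11.5
position: [0.5541, -0.2132, 0.0732]
ee_rot: [0.568, 3.087, 0.001]
force: [1.0, 5.3, 3.2]
width: 0.146
```

Run:
```python
from h import *
s=observe();print(s['position'],s['ee_rot'],s['force'],s['ft_torque'],s['width'])
```

```text
[ 0.5540637  -0.21324049  0.07323275] [5.67971616e-01 3.08733690e+00 1.00872031e-03] [0.97802942 5.25141029 3.23652599] [ 1.29353643 -0.02274405  0.2136019 ] 0.14643205323972566
```

Request:
drive_tool(increments=[{"grip":1,"tx":-0.001,"ty":0.001,"tz":0,"turn":-0.06},{"grip":1,"tx":-0.001,"ty":0.001,"tz":0,"turn":-0.12},{"grip":1,"tx":-0.001,"ty":0.001,"tz":0,"turn":-0.18},{"grip":1,"tx":-0.001,"ty":0.001,"tz":0,"turn":-0.24},{"grip":1,"tx":-0.001,"ty":0.001,"tz":0,"turn":-0.3},{"grip":1,"tx":-0.001,"ty":0.001,"tz":0,"turn":-0.36},{"grip":1,"tx":-0.001,"ty":0.001,"tz":0,"turn":-0.42},{"grip":1,"tx":-0.001,"ty":0.001,"tz":0,"turn":-0.48},{"grip":1,"tx":-0.001,"ty":0.001,"tz":0,"turn":-0.54},{"grip":1,"tx":-0.001,"ty":0.001,"tz":0,"turn":-0.6},{"grip":1,"tx":-0.001,"ty":0.001,"tz":0,"turn":-0.66},{"grip":1,"tx":-0.001,"ty":0.001,"tz":0,"turn":-0.72},{"grip":1,"tx":-0.001,"ty":0.001,"tz":0,"turn":-0.78},{"grip":1,"tx":-0.001,"ty":0.001,"tz":0,"turn":-0.84},{"grip":1,"tx":-0.001,"ty":0.001,"tz":0,"turn":-0.9},{"grip":1,"tx":-0.001,"ty":0.001,"tz":0,"turn":-0.95},{"grip":1,"tx":-0.001,"ty":0.001,"tz":0,"turn":-0.97},{"grip":1,"tx":-0.001,"ty":0.001,"tz":0,"turn":-0.97},{"grip":1,"tx":-0.001,"ty":0.001,"tz":0,"turn":-0.97}])

```text
clock: 13.4
position: [0.5553, -0.2121, 0.0733]
ee_rot: [1.996, 2.421, 0.002]
force: [5.2, 2.5, -3.3]
width: 0.149
```

Run:
```python
from h import *
s=observe();print(s['position'],s['ee_rot'],s['force'],s['ft_torque'],s['width'])
R=cv2.Rodrigues(s['ee_rot'])[0];print(np.degrees(np.arctan2(R[1,1],R[0,1])))
```

```text
[ 0.55534695 -0.21207334  0.07329446] [1.99577313e+00 2.42082339e+00 1.53338320e-03] [ 5.17226637  2.4947247  -3.34570903] [ 0.63674911 -1.12669272 -0.29472873] 0.14874122376860174
10.994606142368399
```

Past the crest, the knob now pulls towards locked by itself. Releasing and rising.

Request:
drive_tool(increments=[{"grip":-1,"tx":0,"ty":0,"tz":0,"turn":0},{"grip":-1,"tx":0,"ty":0,"tz":0,"turn":0},{"grip":-1,"tx":0,"ty":0,"tz":0,"turn":0},{"grip":-1,"tx":0,"ty":0,"tz":0,"turn":0},{"grip":-1,"tx":0,"ty":0,"tz":0,"turn":0},{"grip":-1,"tx":0,"ty":0,"tz":0,"turn":0},{"grip":-1,"tx":0,"ty":0,"tz":0.05,"turn":0},{"grip":-1,"tx":0,"ty":0,"tz":0.15,"turn":0},{"grip":-1,"tx":0,"ty":0,"tz":0.25,"turn":0},{"grip":-1,"tx":0,"ty":0,"tz":0.35,"turn":0},{"grip":-1,"tx":0,"ty":0,"tz":0.45,"turn":0},{"grip":-1,"tx":0,"ty":0.15,"tz":0.5,"turn":0},{"grip":-1,"tx":0,"ty":0.3,"tz":0.5,"turn":0},{"grip":-1,"tx":0,"ty":0.45,"tz":0.5,"turn":0},{"grip":-1,"tx":0,"ty":0.6,"tz":0.5,"turn":0},{"grip":-1,"tx":0,"ty":0.7,"tz":0.5,"turn":0},{"grip":-1,"tx":0,"ty":0.7,"tz":0.5,"turn":0},{"grip":-1,"tx":0,"ty":0.7,"tz":0.5,"turn":0},{"grip":-1,"tx":0,"ty":0.7,"tz":0.5,"turn":0}])

```text
clock: 15.3
position: [0.5552, 0.0685, 0.2732]
ee_rot: [1.993, 2.423, 0.001]
force: [0.2, -1.8, 0.3]
width: 1.003
```

Run:
```python
from h import *
s=observe();print(s['position'],s['force'],s['clock'],s['width'])
a=get_image("side");b=get_image("top")
A=cv2.resize(a[150:300,205:345],None,fx=3,fy=3,interpolation=cv2.INTER_CUBIC)
B=cv2.resize(b[140:252,240:355],None,fx=3.2,fy=4.02,interpolation=cv2.INTER_CUBIC)[:450]
cv2.imwrite("pics/f1.png",np.hstack([A,B])[:,:,::-1])
```

```text
[0.55516503 0.06847738 0.27318114] [ 0.15453507 -1.77665164  0.31247222] 15.3 1.0029527197088266
```

View pics/f1.png

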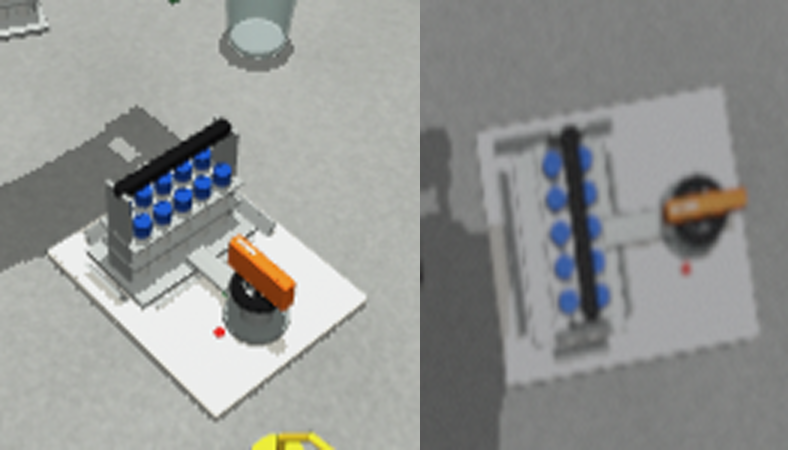

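The rack is home and upright. The tongue points straight at the bay, over the foot at (210,270) in the side view and (630,230) in the top view. The red dot is uncovered and the green one covered. Handing in.

```bash
python3 -c "
from cell import *
print(sign_off())"
```

```text
the job is handed in; nothing more can be done
None
```

I set the blue-capped rack down flat in the sampler bay, turned the lock knob clockwise past its detent, let go and handed the job in at about 15 s. No verdict was reported.

- **Rack:** Contact came at the expected height (TCP z 0.1125 m) with a light touch of about 6 N. The pictures afterwards showed the rack upright and inside the fences.
- **Knob:** I turned the gripped bar about 73° clockwise. By then it was pulling towards locked by itself, at about 0.3 N m. The last side and top pictures show the tongue straight over the rack's foot, with the red dot uncovered.
- **Surroundings:** The arm was clear at the end. It kept away from the other racks, the wash bottle and the beaker, but I did not measure their final positions.
- **Disagreements:** The two cameras differed by 2–4 mm on the rack-to-bay offset, so I used a value between them, and the funnel and clearance took up the rest. The knob axis turned out about 2 mm off my estimate, giving side forces of about 5 N while turning.

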